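Feel round the chrome lamp ring on the bulb tester

TASK

A reflector bulb has just been fitted in the tester under its chrome lamp ring: feel the ring's rim for dents. Set the tips of the closed fingers on the rim at the screw lug and run them clockwise as seen from above, the way the ring tightens, all the way round and back to the lug, with a light touch that dips the sprung ring a little but never pushes it right down or lifts it. Keep off the bulb inside, leave the cells, the spare bulb and the small spare ring where they are, and finish with the hand clear.

Things in the scene. Friction and masses are not known exactly. Their poses are not given: they have to be found in the camera images.
- rim_centre (a point): centre of the chrome lamp ring, in the plane of its rim's top (103 mm above the counter at rest; it goes down with the ring). z points up, x points from the centre to the screw lug: clockwise from above runs from +x to -y to -x to +y. The rim's flat top is an annulus, outer radius 59 mm, inner radius 52 mm; the ring is 18 mm tall.
- lug (a point): head of the screw in the ring's lug, 72 mm from the ring's axis and 2 mm below the rim's top. The lug is a chrome tab 24 mm wide that sticks out of the ring to radius 84 mm, with its top 3 mm below the rim's.
- seat: round black cup, 132 mm across and 32 mm tall, fixed on the tester, in which the ring sits; its wall ends 16 mm below the top of the rim at rest. Origin at the centre of its underside, on the ring's axis.
- lamp_ring (a joint): how far the ring is pushed down on its springs, m: 0 at rest, positive down, stop at 0.008; negative when pulled up, to -0.010. The springs take about 0.9 N per mm and bring it back to 0. The ring does not turn or shift sideways.
- bulb: squat halogen reflector bulb, 102 mm across, face up in the seat inside the ring, fixed; its bright dish and centre cap lie at least 9 mm below the top of the rim at rest. Not to be touched. Its origin lies on the ring's axis, 48 mm below the top of the rim at rest.
- tester: beige plastic tester, 180 x 300 x 55 mm, fixed on the counter; origin at the centre of its underside, y along its long side, z up. The seat cup with the ring stands on its top, centred 75 mm to its +y; the spring clip cradle (walls up to 81 mm above the counter) lies along x at y = -75 mm.
- c_cell: cobalt-blue C cell, 26 mm across, 50 mm long, lying loose in the cradle; origin at its lowest line, mid-length
- d_cell: pale gold D cell, 34 mm across, 62 mm tall, standing loose on the counter near the tester; origin at the centre of its underside
- spare_bulb: small reflector bulb, 51 mm across, 50 mm tall, standing face down on the counter near the tester; origin at the centre of its underside
- spare_ring: small chrome ring, 58 mm across, 12 mm tall, lying on the counter near the tester; origin at the centre of its underside

How it is judged:
On the way, in this order (a step that is already met when the one before it is completed fails the run):
1. fingertips on the rim at the screw lug, ring dipped a little (x of the grasp point in the frame of rim_centre between 0.0375 and 0.0735 m and y of the grasp point in the frame of rim_centre between -0.018 and 0.018 m and value of joint lamp_ring above 0.0005 m), for 0.15 s.
2. fingertips on the rim at an eighth of the way round (clockwise), ring dipped a little (x of the grasp point in the frame of rim_centre between 0.0212 and 0.0572 m and y of the grasp point in the frame of rim_centre between -0.0572 and -0.0212 m and value of joint lamp_ring above 0.0005 m), for 0.15 s.
3. fingertips on the rim at a quarter (clockwise), ring dipped a little (x of the grasp point in the frame of rim_centre between -0.018 and 0.018 m and y of the grasp point in the frame of rim_centre between -0.0735 and -0.0375 m and value of joint lamp_ring above 0.0005 m), for 0.15 s.
4. fingertips on the rim at three eighths (clockwise), ring dipped a little (x of the grasp point in the frame of rim_centre between -0.0572 and -0.0212 m and y of the grasp point in the frame of rim_centre between -0.0572 and -0.0212 m and value of joint lamp_ring above 0.0005 m), for 0.15 s.
5. fingertips on the rim at half (clockwise), ring dipped a little (x of the grasp point in the frame of rim_centre between -0.0735 and -0.0375 m and y of the grasp point in the frame of rim_centre between -0.018 and 0.018 m and value of joint lamp_ring above 0.0005 m), for 0.15 s.
6. fingertips on the rim at five eighths (clockwise), ring dipped a little (x of the grasp point in the frame of rim_centre between -0.0572 and -0.0212 m and y of the grasp point in the frame of rim_centre between 0.0212 and 0.0572 m and value of joint lamp_ring above 0.0005 m), for 0.15 s.
7. fingertips on the rim at three quarters (clockwise), ring dipped a little (x of the grasp point in the frame of rim_centre between -0.018 and 0.018 m and y of the grasp point in the frame of rim_centre between 0.0375 and 0.0735 m and value of joint lamp_ring above 0.0005 m), for 0.15 s.
8. fingertips on the rim at seven eighths (clockwise), ring dipped a little (x of the grasp point in the frame of rim_centre between 0.0212 and 0.0572 m and y of the grasp point in the frame of rim_centre between 0.0212 and 0.0572 m and value of joint lamp_ring above 0.0005 m), for 0.15 s.
9. fingertips on the rim at the screw lug again, ring dipped a little (all of step 1), for 0.15 s.
At the end, for the whole second after the job is handed in: the ring has sprung back to rest (within 1 mm) and the two cells, the spare bulb and the spare ring are within 10 mm of where they started (value of joint lamp_ring between -0.001 and 0.001 m and distance of each of c_cell, d_cell, spare_bulb, spare_ring from where it was at the start of the episode below 0.01 m); the robot touches nothing.
It fails at once if the ring is pushed right down on its springs (more than 7 mm) (value of joint lamp_ring above 0.007 m).
It fails at once if the ring is pinched and lifted (more than 2 mm) (value of joint lamp_ring below -0.002 m).
It fails at once if the bulb inside the ring is touched (contact force between the fingers and bulb above 0.3 N).
It fails at once if a cell, the spare bulb or the spare ring is moved or lifted by more than 10 mm (distance of any of c_cell, d_cell, spare_bulb, spare_ring from where it was at the start of the episode above 0.01 m).
It also fails if it takes over 64 s, if anything falls off the work surface, if the arm or the gripper's body presses on something with over 40 N, if the wrist force passes 120 N, or if a joint passes its speed limit or range.

ROBOT

A 7-joint arm with a two-finger parallel gripper is mounted at the origin on the work surface. World frame = base frame: x ahead of the robot, y to its left, z up, the work surface at z = 0. Lengths are in m, angles in rad, forces in N, time in s.
With the tool pointing down it reaches from about 0.425 to 0.875 m from the base axis. Payload 4.7 kg.
Tool frame: the origin (TCP) lies midway between the tips of the shut fingers; the grasp point (between the pads) lies 19 mm behind it; z points along the fingers, y is the line along which they close (so a half turn about z gives the same grasp; the last joint's range is limited). The gripper opens to 85 mm and grips with 20 to 120 N. Pads are 22 mm wide; open, the fingers measure 114 mm over their backs; the gripper's body (76 mm by 85 mm) begins 54 mm behind the grasp point. The pads swing forward as they close: fully open they stand 13 mm farther back than shut.
Start: joints at [-1.324, 0.321, -0.07, 1.45, 0.023, 1.371, -0.057], TCP at [0.15, 0.632, 0.231] pointing down, gripper open.
Joint ranges: [-2.86, 2.86], [-0.3, 2.09], [-1.38, 1.24], [0.06, 2.45], [-1.56, 4.7], [0.09, 2.05], [-2.69, 2.69]. Speed limits (rad/s): [2.57, 2.57, 3.14, 3.14, 3.14, 3.14, 3.14].

INTERFACE

Orientations are given as a unit quaternion [w, x, y, z].
In Python, from cell import bot gives the robot as it stands. The module is installed in compiled form; this text tells all that it offers.
- The arm moves only by the tool carry_out, never from a script. Its arguments are lists of equal length, an entry for each row: "linear": the shift along the tool's x, y, z in mm, a list of three; "delta_rot": the turn, a rotation vector about the tool's x, y, z in degrees, a list of three; "jaw": the opening, from -1 (shut) to 1 (fully open). A call has 1 to 12 rows; each row is the pose to reach, as a shift and turn from the pose commanded when the call began, along the tool's axes at that moment; what a row does not reach only later rows make up. A row lasts 1/10 s, in which the tool goes at most 50 mm and 8.59 degrees, less where a joint would pass 70% of its speed; a pose out of reach is approached as far as the arm can. A call with a gripper value outside its range is refused whole. The fingers move at their own pace and stop on an object; the grip force is fixed at half the most. Time passes only in rows, so rows that repeat a pose let the fingers close. It gives the time, the measured TCP pose, the force, the opening and the grip force at its end, in the units of the state.
- bot.state(): the state, without advancing time (a new reading comes with each control period).
- bot.capture(name): name is "scene" or "top" or "wrist"; returns a dict with "image" (384x512x3 uint8, red, green, blue), "range_z" (384x512 float32, m along the optical axis (not along the pixel's ray), 0 where there is no reading), "intrinsics" (3x3 intrinsics, pixels), "R" (3x3) and "t" (3): a world point X has camera coordinates R X + t. Camera axes: x right, y down, z forward; pixel columns grow to the right and rows downward; lengths in m; the calibration is good to about 2 mm. A picture is of the moment at which its call begins.
- bot.sign_off(): hands the job in; it is judged then, once.
The state is a dict: "time_s": time; "qpos": joint angles; "joint_velocities": joint speeds; "effort": joint torques, N m; "tcp_pos": TCP position; "tool_rot": TCP orientation; "contact_force": force on the tool from outside, world axes, zero at the start; "moment": the same for the moment, N m; "opening": finger opening in m; "finger_force": force on a finger pad.
Only numpy, scipy, OpenCV 4.12 (cv2) and the standard library are available. Lean on these libraries where they do the work, as an engineer would, in place of code of your own. Each camera call takes 0.05 s, during which the arm holds its last target. There are 200 camera calls.

## Working session

There is one attempt and no reset: what is moved stays moved. The work goes in short steps, Python scripts to look and compute and a tool call to move; the robot and the scene stay as the last step left them, time stands still between calls to the robot, and variables do not carry over. Pictures are saved under pics/ and viewed, at most 10 in all, crops included, and the job is handed in when it is done.

Besides the shell and the picture viewer there is one more tool, called by a JSON object that holds its "name" and its "arguments", one argument or row to a line. carry_out: Moves the arm, as the interface text tells. Its arguments: {"type":"object","properties":{"linear":{"type":"array","items":{"type":"array","items":{"type":"number"}}},"delta_rot":{"type":"array","items":{"type":"array","items":{"type":"number"}}},"jaw":{"type":"array","items":{"type":"number"}}},"required":["linear","delta_rot","jaw"]}

```bash
mkdir -p pics; cat > h.py <<'E'
from cell import bot
import numpy as np, cv2
def pts(c):
    K=c["intrinsics"];z=c["range_z"];v,u=np.indices(z.shape)
    p=np.stack([(u-K[0,2])/K[0,0]*z,(v-K[1,2])/K[1,1]*z,z],-1)
    return (p-c["t"])@c["R"]
E
python3 - <<'E'
from h import *
for n in("top","scene"):
    c=bot.capture(n);np.savez(n+".npz",**c);cv2.imwrite(f"pics/{n}.png",c["image"][...,::-1])
    print(n,np.round(-c["R"].T@c["t"],3))
s=bot.state();print(s)
E
```

```text
top [ 0.471 -0.006  1.081]
scene [ 1.006 -0.281  0.934]
{'time_s': 0.1, 'qpos': array([-1.3239134 ,  0.32174491, -0.07009155,  1.45154347,  0.02259079,
        1.3708056 , -0.05690149]), 'joint_velocities': array([-5.43547400e-04, -2.03949261e-03, -6.36876289e-04, -2.47257532e-04,
        7.32399327e-04,  5.94358664e-04, -9.06859996e-05]), 'effort': array([-1.50480455e-04, -4.94877148e+01, -3.84031869e-01, -3.15211987e+01,
        1.29601563e-02,  7.48394727e-03, -9.27669504e-06]), 'tcp_pos': array([0.14987474, 0.63199283, 0.23034029]), 'tool_rot': array([-5.86724779e-05,  1.16113517e-01,  9.93235579e-01, -8.55207117e-04]), 'contact_force': array([-0.52836569, -0.38051129, -0.46120213]), 'moment': array([ 0.00650838, -0.0306444 ,  0.01443694]), 'finger_force': 0.0, 'opening': 0.0853527412017743}
```

View pics/top.png

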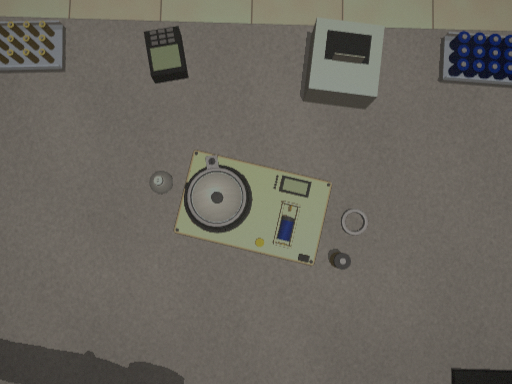

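View pics/scene.png

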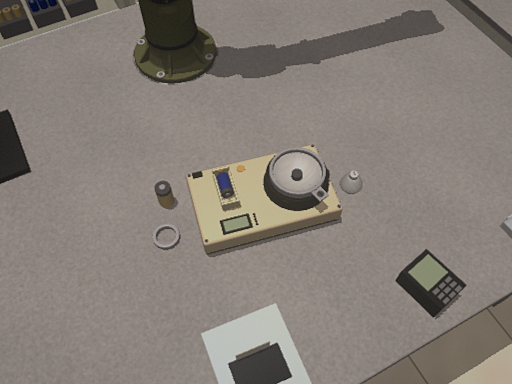

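The top view shows the ring at about (217,197) with its lug at (211,160). The spare bulb is at (161,182), the spare ring at (354,222) and the D cell at (341,260). The scene view agrees.

```bash
python3 - <<'E'
from h import *
from scipy.optimize import least_squares
for n,box in(("top",(175,255,140,240)),("scene",(255,345,140,220))):
    c=dict(np.load(n+".npz"));P=pts(c);x0,x1,y0,y1=box
    Q=P[y0:y1,x0:x1].reshape(-1,3)
    print(n,np.histogram(Q[:,2],bins=np.arange(.05,.125,.005)))
    r=Q[(Q[:,2]>.097)&(Q[:,2]<.112)]
    f=lambda p:np.hypot(r[:,0]-p[0],r[:,1]-p[1])-.0555
    s=least_squares(f,r[:,:2].mean(0),loss="soft_l1",f_scale=.003).x
    rho=np.hypot(*(r[:,:2]-s).T);ok=(rho<.062)&(rho>.049)
    L=r[(rho>.065)&(rho<.09)]
    d=L[:,:2].mean(0)-s if len(L) else [0,0]
    print(s,ok.sum(),np.median(r[ok,2]),"lug",len(L),L.mean(0) if len(L) else 0,np.hypot(*d),np.degrees(np.arctan2(d[1],d[0])))
    # tester long axis from top-face points
    allp=P.reshape(-1,3);T=allp[(allp[:,2]>.05)&(allp[:,2]<.06)&(np.hypot(*(allp[:,:2]-s).T)<.3)]
    rr=cv2.minAreaRect(T[:,:2].astype(np.float32));print(rr)
E
```

```text
top (array([1206, 1339,  110,   16,   51,  461,  695,  704,  490,  185,  610,
         66,    0,    0]), array([0.05 , 0.055, 0.06 , 0.065, 0.07 , 0.075, 0.08 , 0.085, 0.09 ,
       0.095, 0.1  , 0.105, 0.11 , 0.115, 0.12 ]))
[0.54529953 0.05583921] 667 0.10255373260604553 lug 102 [0.61747102 0.06836043 0.1005831 ] 0.07324960642850632 9.842426556209949
((0.6142513155937195, -0.0069404542446136475), (0.4837650656700134, 0.34918010234832764), 10.619132041931152)
scene (array([ 327, 1811,  198,   64,   69,  210,  655,  499,  480,  247,  510,
        176,    0,    0]), array([0.05 , 0.055, 0.06 , 0.065, 0.07 , 0.075, 0.08 , 0.085, 0.09 ,
       0.095, 0.1  , 0.105, 0.11 , 0.115, 0.12 ]))
[0.54868639 0.05698935] 682 0.10379610849542456 lug 95 [0.62074282 0.06934409 0.10172887] 0.07310792761717158 9.729285512455807
((0.5684548616409302, 0.030490964651107788), (0.572387158870697, 0.28785017132759094), 51.759033203125)
```

{"name": "carry_out", "arguments": {
  "linear": [
    [-10,-8,0],
    [-30,-24,0],
    [-60,-47,0],
    [-90,-71,0],
    [-120,-94,0],
    [-150,-118,0],
    [-180,-141,0],
    [-210,-165,0],
    [-240,-188,0],
    [-265,-208,0],
    [-280,-220,0],
    [-285,-223,0]
  ],
  "delta_rot": [
    [0,0,0],
    [0,0,-2],
    [0,0,-4],
    [0,0,-6],
    [0,0,-9],
    [0,0,-12],
    [0,0,-15],
    [0,0,-18],
    [0,0,-20],
    [0,0,-22],
    [0,0,-23],
    [0,0,-23.15]
  ],
  "jaw": [-1,-1,-1,-1,-1,-1,-1,-1,-1,-1,-1,-1]
}}

```text
time_s: 1.3
tcp_pos: [0.3778, 0.3464, 0.2314]
tool_rot: [0.0, -0.083, 0.997, -0.0]
contact_force: [0.8, -0.9, 0.7]
opening: -0.0003
finger_force: 0.0
```

```bash
cat >> h.py <<'E'
from scipy.spatial.transform import Rotation as Ro
C=np.array([.547,.0564,.103]);A=np.radians(9.8)
def go(rx,ry,z):
    s=bot.state();w,x,y,zz=s["tool_rot"];R=Ro.from_quat([x,y,zz,w])
    t=np.array([C[0]+rx*np.cos(A)-ry*np.sin(A),C[1]+rx*np.sin(A)+ry*np.cos(A),z])
    d=s["tcp_pos"]-C;
    print("t",s["time_s"],"tcp",s["tcp_pos"].round(4),"rim xy mm",np.round(1e3*(np.array([[np.cos(A),np.sin(A)],[-np.sin(A),np.cos(A)]])@d[:2]),1),"F",s["contact_force"].round(2),"open",s["opening"])
    print("move tool mm",np.round(1e3*R.inv().apply(t-s["tcp_pos"]),1));print(R.as_matrix().round(4),s["qpos"].round(2))
E
python3 -c "from h import *;go(.0555,0,.23)"
```

```text
t 1.3 tcp [0.3778 0.3464 0.2314] rim xy mm [-117.4  314.6] F [ 0.84 -0.85  0.69] open -0.0002663354754480915
move tool mm [-174.4 -313.7    1.6]
[[-9.862e-01 -1.654e-01  4.000e-04]
 [-1.654e-01  9.862e-01 -5.000e-04]
 [-4.000e-04 -6.000e-04 -1.000e+00]] [-0.93  0.03  0.14  1.79 -0.    1.32  0.95]
```

{"name": "carry_out", "arguments": {
  "linear": [
    [-6,-10,0],
    [-20,-35,0],
    [-40,-70,0],
    [-60,-105,0],
    [-80,-145,0],
    [-100,-180,0],
    [-120,-215,0],
    [-140,-250,0],
    [-158,-283,10],
    [-170,-305,20],
    [-174,-313,30],
    [-174,-313,40]
  ],
  "delta_rot": [
    [0,0,0],
    [0,0,0],
    [0,0,0],
    [0,0,0],
    [0,0,0],
    [0,0,0],
    [0,0,0],
    [0,0,0],
    [0,0,0],
    [0,0,0],
    [0,0,0],
    [0,0,0]
  ],
  "jaw": [-1,-1,-1,-1,-1,-1,-1,-1,-1,-1,-1,-1]
}}

```text
time_s: 2.5
tcp_pos: [0.6007, 0.0707, 0.1903]
tool_rot: [-0.0, -0.085, 0.996, -0.0]
contact_force: [-1.1, 0.6, 0.1]
opening: -0.0
finger_force: 0.0
```

{"name": "carry_out", "arguments": {
  "linear": [
    [0,0,10],
    [0,0,25],
    [0,0,40],
    [0,0,50],
    [0,0,55],
    [0,0,55],
    [0,0,55]
  ],
  "delta_rot": [
    [0,0,0],
    [0,0,0],
    [0,0,0],
    [0,0,0],
    [0,0,0],
    [0,0,0],
    [0,0,0]
  ],
  "jaw": [-1,-1,-1,-1,-1,-1,-1]
}}

```text
time_s: 3.2
tcp_pos: [0.601, 0.071, 0.1367]
tool_rot: [0.0, -0.086, 0.996, 0.0]
contact_force: [-0.3, 0.5, -0.2]
opening: 0.0002
finger_force: 0.0
```

```bash
python3 - <<'E'
from h import *
go(.0555,0,.113)
a=bot.capture("wrist");b=bot.capture("scene");np.savez("wrist.npz",**a)
im=np.hstack([a["image"],cv2.resize(b["image"][100:260,200:400],(480,384))])[...,::-1]
cv2.imwrite("pics/near.png",cv2.resize(im,(796,308)))
E
```

```text
t 3.2 tcp [0.601  0.071  0.1367] rim xy mm [55.7  5.2] F [-0.28  0.51 -0.19] open 0.00021973022911498936
move tool mm [ 0.2 -5.2 23.7]
[[-9.854e-01 -1.704e-01  8.000e-04]
 [-1.704e-01  9.854e-01  2.000e-04]
 [-8.000e-04  0.000e+00 -1.000e+00]] [-0.52  0.3   0.43  1.7  -0.14  1.17  1.69]
```

View pics/near.png

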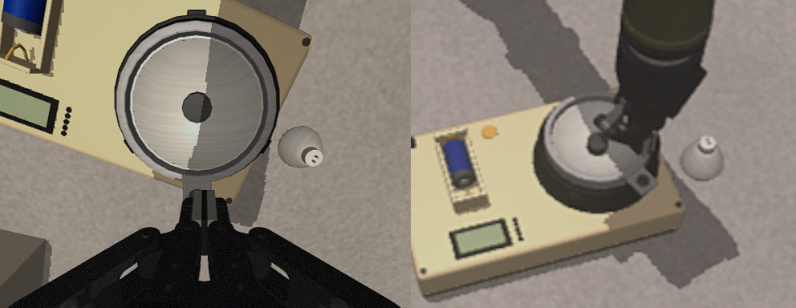

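The wrist view shows the whole ring, centred near (197,97) in the picture, with the closed fingertips just over the lug side. I'll use it to refine the centre.

```bash
python3 - <<'E'
from h import *
from scipy.optimize import least_squares
c=dict(np.load("wrist.npz"));Q=pts(c).reshape(-1,3)
r=Q[(Q[:,2]>.099)&(Q[:,2]<.107)]
f=lambda p:np.hypot(r[:,0]-p[0],r[:,1]-p[1])-.0555
s=least_squares(f,C[:2],loss="soft_l1",f_scale=.002).x
rho=np.hypot(*(r[:,:2]-s).T);k=(rho>.049)&(rho<.062)
print(s,k.sum(),np.median(r[k,2]),np.percentile(rho[k],[2,50,98]))
E
```

```text
[0.54656742 0.05658172] 7986 0.10345071481794198 [0.0513701  0.05463064 0.05908049]
```

{"name": "carry_out", "arguments": {
  "linear": [
    [0,-2,8],
    [0,-5,16],
    [0,-5,22],
    [0,-5,27],
    [0,-5,30],
    [0,-5,31],
    [0,-5,31.5],
    [0,-5,31.5]
  ],
  "delta_rot": [
    [0,0,0],
    [0,0,0],
    [0,0,0],
    [0,0,0],
    [0,0,0],
    [0,0,0],
    [0,0,0],
    [0,0,0]
  ],
  "jaw": [-1,-1,-1,-1,-1,-1,-1,-1]
}}

```text
time_s: 4.1
tcp_pos: [0.6017, 0.0662, 0.105]
tool_rot: [0.0, -0.086, 0.996, 0.0]
contact_force: [-0.1, 0.4, -0.2]
opening: 0.0001
finger_force: 0.0
```

{"name": "carry_out", "arguments": {
  "linear": [
    [0,0,1],
    [0,0,2],
    [0,0,3],
    [0,0,4],
    [0,0,4],
    [0,0,4],
    [0,0,4]
  ],
  "delta_rot": [
    [0,0,0],
    [0,0,0],
    [0,0,0],
    [0,0,0],
    [0,0,0],
    [0,0,0],
    [0,0,0]
  ],
  "jaw": [-1,-1,-1,-1,-1,-1,-1]
}}

```text
time_s: 4.8
tcp_pos: [0.6017, 0.0661, 0.101]
tool_rot: [0.0, -0.086, 0.996, 0.0]
contact_force: [0.7, -0.2, 1.5]
opening: 0.0004
finger_force: 0.9
```

```bash
python3 -c "from h import *;go(.0555,0,.1)"
```

```text
t 4.8 tcp [0.6017 0.0661 0.101 ] rim xy mm [55.5  0.3] F [ 0.66 -0.16  1.52] open 0.00039756792665543824
move tool mm [ 0.  -0.3  1. ]
[[-9.854e-01 -1.704e-01  5.000e-04]
 [-1.704e-01  9.854e-01  2.000e-04]
 [-5.000e-04  1.000e-04 -1.000e+00]] [-0.51  0.34  0.43  1.73 -0.16  1.1   1.71]
```

{"name": "carry_out", "arguments": {
  "linear": [
    [0.2,-4.8,0.5],
    [0.8,-9.6,1],
    [1.9,-14.4,1],
    [3.3,-19,1],
    [5.2,-23.5,1],
    [7.4,-27.8,1],
    [10,-31.8,1],
    [13,-35.7,1],
    [16.3,-39.2,1],
    [19.8,-42.5,1],
    [23.7,-45.5,1],
    [27.8,-48.1,1]
  ],
  "delta_rot": [
    [0,0,0],
    [0,0,0],
    [0,0,0],
    [0,0,0],
    [0,0,0],
    [0,0,0],
    [0,0,0],
    [0,0,0],
    [0,0,0],
    [0,0,0],
    [0,0,0],
    [0,0,0]
  ],
  "jaw": [-1,-1,-1,-1,-1,-1,-1,-1,-1,-1,-1,-1]
}}

```text
time_s: 6.0
tcp_pos: [0.5822, 0.0135, 0.0999]
tool_rot: [0.0, -0.085, 0.996, -0.0]
contact_force: [1.0, 1.1, 2.9]
opening: -0.0004
finger_force: 1.4
```

```bash
python3 -c "
from h import *;go(-.0278,-.0481,.1)
for t in range(65,361,5):
  b=t-5-(t-5)%60;a,b=np.radians([t,b]);print(t,np.round(-55.5*(np.cos(a)-np.cos(b)),1),np.round(-55.5*(np.sin(a)-np.sin(b)),1))"
```

```text
t 6.0 tcp [0.5822 0.0135 0.0999] rim xy mm [ 27.4 -48.3] F [1.02 1.12 2.87] open -0.0003588120558600651
move tool mm [55.2  0.2 -0.1]
[[-9.854e-01 -1.703e-01  5.000e-04]
 [-1.703e-01  9.854e-01 -1.000e-04]
 [-5.000e-04 -2.000e-04 -1.000e+00]] [-0.46  0.29  0.46  1.79 -0.14  1.09  1.79]
65 4.3 -2.2
70 8.8 -4.1
75 13.4 -5.5
80 18.1 -6.6
85 22.9 -7.2
90 27.8 -7.4
95 32.6 -7.2
100 37.4 -6.6
105 42.1 -5.5
110 46.7 -4.1
115 51.2 -2.2
120 55.5 -0.0
125 4.1 2.6
130 7.9 5.5
135 11.5 8.8
140 14.8 12.4
145 17.7 16.2
150 20.3 20.3
155 22.6 24.6
160 24.4 29.1
165 25.9 33.7
170 26.9 38.4
175 27.5 43.2
180 27.8 48.1
185 -0.2 4.8
190 -0.8 9.6
195 -1.9 14.4
200 -3.3 19.0
205 -5.2 23.5
210 -7.4 27.8
215 -10.0 31.8
220 -13.0 35.7
225 -16.3 39.2
230 -19.8 42.5
235 -23.7 45.5
240 -27.7 48.1
245 -4.3 2.2
250 -8.8 4.1
255 -13.4 5.5
260 -18.1 6.6
265 -22.9 7.2
270 -27.8 7.4
275 -32.6 7.2
280 -37.4 6.6
285 -42.1 5.5
290 -46.7 4.1
295 -51.2 2.2
300 -55.5 0.0
305 -4.1 -2.6
310 -7.9 -5.5
315 -11.5 -8.8
320 -14.8 -12.4
325 -17.7 -16.2
330 -20.3 -20.3
335 -22.6 -24.6
340 -24.4 -29.1
345 -25.9 -33.7
350 -26.9 -38.4
355 -27.5 -43.2
360 -27.7 -48.1
```

The tips are tracking the rim well, with a steady 3 mm dip. I'll continue round.

{"name": "carry_out", "arguments": {
  "linear": [
    [4.3,-2.2,0],
    [8.8,-4.1,0],
    [13.4,-5.5,0],
    [18.1,-6.6,0],
    [22.9,-7.2,0],
    [27.8,-7.4,0],
    [32.6,-7.2,0],
    [37.4,-6.6,0],
    [42.1,-5.5,0],
    [46.7,-4.1,0],
    [51.2,-2.2,0],
    [55.5,0,0]
  ],
  "delta_rot": [
    [0,0,0],
    [0,0,0],
    [0,0,0],
    [0,0,0],
    [0,0,0],
    [0,0,0],
    [0,0,0],
    [0,0,0],
    [0,0,0],
    [0,0,0],
    [0,0,0],
    [0,0,0]
  ],
  "jaw": [-1,-1,-1,-1,-1,-1,-1,-1,-1,-1,-1,-1]
}}

```text
time_s: 7.2
tcp_pos: [0.5272, 0.0044, 0.0998]
tool_rot: [-0.0, -0.085, 0.996, -0.0]
contact_force: [1.6, -0.6, 3.7]
opening: 0.0002
finger_force: 1.5
```

```bash
python3 -c "from h import *;go(-.0278,-.0481,.1)"
```

```text
t 7.2 tcp [0.5272 0.0044 0.0998] rim xy mm [-28.4 -47.9] F [ 1.6  -0.62  3.67] open 0.0002226418671292231
move tool mm [-0.6 -0.2 -0.2]
[[-9.854e-01 -1.704e-01 -1.000e-04]
 [-1.704e-01  9.854e-01 -2.000e-04]
 [ 1.000e-04 -2.000e-04 -1.000e+00]] [-0.48  0.18  0.46  1.93 -0.09  1.06  1.76]
```

{"name": "carry_out", "arguments": {
  "linear": [
    [4.1,2.6,0],
    [7.9,5.5,0],
    [11.5,8.8,0],
    [14.8,12.4,0],
    [17.7,16.2,0],
    [20.3,20.3,0],
    [22.6,24.6,0],
    [24.4,29.1,0],
    [25.9,33.7,0],
    [26.9,38.4,0],
    [27.5,43.2,0],
    [27.8,48.1,0]
  ],
  "delta_rot": [
    [0,0,0],
    [0,0,0],
    [0,0,0],
    [0,0,0],
    [0,0,0],
    [0,0,0],
    [0,0,0],
    [0,0,0],
    [0,0,0],
    [0,0,0],
    [0,0,0],
    [0,0,0]
  ],
  "jaw": [-1,-1,-1,-1,-1,-1,-1,-1,-1,-1,-1,-1]
}}

```text
time_s: 8.4
tcp_pos: [0.4917, 0.0474, 0.0997]
tool_rot: [-0.0, -0.086, 0.996, -0.0]
contact_force: [-0.1, -2.3, 2.7]
opening: 0.0003
finger_force: 1.5
```

```bash
python3 -c "from h import *;go(-.0555,0,.1)"
```

```text
t 8.4 tcp [0.4917 0.0474 0.0997] rim xy mm [-56.    0.6] F [-0.07 -2.25  2.7 ] open 0.0002621415230106766
move tool mm [-0.5 -0.6 -0.3]
[[-9.854e-01 -1.704e-01 -5.000e-04]
 [-1.704e-01  9.854e-01 -1.000e-04]
 [ 5.000e-04 -0.000e+00 -1.000e+00]] [-0.55  0.1   0.42  2.   -0.05  1.05  1.64]
```

{"name": "carry_out", "arguments": {
  "linear": [
    [-0.2,4.8,0],
    [-0.8,9.6,0],
    [-1.9,14.4,0],
    [-3.3,19,0],
    [-5.2,23.5,0],
    [-7.4,27.8,0],
    [-10,31.8,0],
    [-13,35.7,0],
    [-16.3,39.2,0],
    [-19.8,42.5,0],
    [-23.7,45.5,0],
    [-27.7,48.1,0]
  ],
  "delta_rot": [
    [0,0,0],
    [0,0,0],
    [0,0,0],
    [0,0,0],
    [0,0,0],
    [0,0,0],
    [0,0,0],
    [0,0,0],
    [0,0,0],
    [0,0,0],
    [0,0,0],
    [0,0,0]
  ],
  "jaw": [-1,-1,-1,-1,-1,-1,-1,-1,-1,-1,-1,-1]
}}

```text
time_s: 9.6
tcp_pos: [0.5112, 0.0997, 0.0997]
tool_rot: [-0.0, -0.086, 0.996, 0.0]
contact_force: [-1.0, -1.5, 2.9]
opening: 0.0
finger_force: 1.5
```

```bash
python3 -c "from h import *;go(-.0278,.0481,.1)"
```

```text
t 9.6 tcp [0.5112 0.0997 0.0997] rim xy mm [-27.9  48.8] F [-0.99 -1.54  2.9 ] open 2.1816852298815416e-05
move tool mm [-0.1 -0.7 -0.3]
[[-9.853e-01 -1.706e-01 -4.000e-04]
 [-1.706e-01  9.853e-01  2.000e-04]
 [ 4.000e-04  2.000e-04 -1.000e+00]] [-0.6   0.16  0.39  1.94 -0.07  1.06  1.56]
```

{"name": "carry_out", "arguments": {
  "linear": [
    [-4.3,2.2,0],
    [-8.8,4.1,0],
    [-13.4,5.5,0],
    [-18.1,6.6,0],
    [-22.9,7.2,0],
    [-27.8,7.4,0],
    [-32.6,7.2,0],
    [-37.4,6.6,0],
    [-42.1,5.5,0],
    [-46.7,4.1,0],
    [-51.2,2.2,0],
    [-55.5,0,0]
  ],
  "delta_rot": [
    [0,0,0],
    [0,0,0],
    [0,0,0],
    [0,0,0],
    [0,0,0],
    [0,0,0],
    [0,0,0],
    [0,0,0],
    [0,0,0],
    [0,0,0],
    [0,0,0],
    [0,0,0]
  ],
  "jaw": [-1,-1,-1,-1,-1,-1,-1,-1,-1,-1,-1,-1]
}}

```text
time_s: 10.8
tcp_pos: [0.5663, 0.1088, 0.0999]
tool_rot: [0.0, -0.086, 0.996, 0.0]
contact_force: [-1.9, 1.2, 3.1]
opening: -0.0001
finger_force: 1.5
```

```bash
python3 -c "from h import *;go(.0278,.0481,.1)"
```

```text
t 10.8 tcp [0.5663 0.1088 0.0999] rim xy mm [27.9 48.4] F [-1.86  1.16  3.08] open -0.00012877422362031713
move tool mm [ 0.1 -0.3 -0.1]
[[-9.854e-01 -1.705e-01  2.000e-04]
 [-1.705e-01  9.854e-01  3.000e-04]
 [-3.000e-04  3.000e-04 -1.000e+00]] [-0.57  0.28  0.39  1.81 -0.12  1.08  1.6 ]
```

{"name": "carry_out", "arguments": {
  "linear": [
    [-4.1,-2.6,0],
    [-7.9,-5.5,0],
    [-11.5,-8.8,0],
    [-14.8,-12.4,0],
    [-17.7,-16.2,0],
    [-20.3,-20.3,0],
    [-22.6,-24.6,0],
    [-24.4,-29.1,0],
    [-25.9,-33.7,0],
    [-26.9,-38.4,0],
    [-27.5,-43.2,0],
    [-27.7,-48.1,0]
  ],
  "delta_rot": [
    [0,0,0],
    [0,0,0],
    [0,0,0],
    [0,0,0],
    [0,0,0],
    [0,0,0],
    [0,0,0],
    [0,0,0],
    [0,0,0],
    [0,0,0],
    [0,0,0],
    [0,0,0]
  ],
  "jaw": [-1,-1,-1,-1,-1,-1,-1,-1,-1,-1,-1,-1]
}}

```text
time_s: 12.0
tcp_pos: [0.6016, 0.0657, 0.0999]
tool_rot: [0.0, -0.086, 0.996, 0.0]
contact_force: [-0.9, 1.8, 3.5]
opening: 0.0003
finger_force: 1.4
```

{"name": "carry_out", "arguments": {
  "linear": [
    [0,-2,0],
    [0,-2,0],
    [0,-2,0],
    [0,-2,0]
  ],
  "delta_rot": [
    [0,0,0],
    [0,0,0],
    [0,0,0],
    [0,0,0]
  ],
  "jaw": [-1,-1,-1,-1]
}}

```text
time_s: 12.4
tcp_pos: [0.6019, 0.0631, 0.1]
tool_rot: [0.0, -0.085, 0.996, -0.001]
contact_force: [1.0, -1.3, 3.5]
opening: 0.0001
finger_force: 1.4
```

```bash
python3 -c "from h import *;go(.0555,0,.1)"
```

```text
t 12.4 tcp [0.6019 0.0631 0.1   ] rim xy mm [55.3 -2.7] F [ 0.99 -1.29  3.53] open 7.453732394142281e-05
move tool mm [-0.2  2.7 -0.1]
[[-9.854e-01 -1.700e-01  7.000e-04]
 [-1.700e-01  9.854e-01 -1.100e-03]
 [-5.000e-04 -1.200e-03 -1.000e+00]] [-0.49  0.34  0.41  1.74 -0.15  1.1   1.71]
```

{"name": "carry_out", "arguments": {
  "linear": [
    [0,0,-2],
    [0,0,-6],
    [0,0,-15],
    [0,0,-30],
    [0,0,-50],
    [0,0,-70],
    [0,0,-85],
    [0,0,-95],
    [0,0,-100],
    [0,0,-100],
    [0,0,-100],
    [0,0,-100]
  ],
  "delta_rot": [
    [0,0,0],
    [0,0,0],
    [0,0,0],
    [0,0,0],
    [0,0,0],
    [0,0,0],
    [0,0,0],
    [0,0,0],
    [0,0,0],
    [0,0,0],
    [0,0,0],
    [0,0,0]
  ],
  "jaw": [-1,-1,-1,-1,-1,-1,-1,-1,-1,-1,-1,-1]
}}

```text
time_s: 13.6
tcp_pos: [0.6011, 0.064, 0.1988]
tool_rot: [-0.001, -0.086, 0.996, -0.0]
contact_force: [-0.2, -0.1, -0.8]
opening: -0.0002
finger_force: 0.0
```

```bash
python3 -c "
from h import *;go(.0555,0,.2)
print(bot.sign_off())"
```

```text
t 13.6 tcp [0.6011 0.064  0.1988] rim xy mm [54.6 -1.7] F [-0.21 -0.09 -0.79] open -0.00018199325213598123
move tool mm [-0.9  1.7 -1.2]
[[-9.854e-01 -1.705e-01 -1.700e-03]
 [-1.705e-01  9.854e-01 -4.000e-04]
 [ 1.800e-03 -1.000e-04 -1.000e+00]] [-0.51  0.25  0.42  1.63 -0.11  1.29  1.68]
the job is handed in; nothing more can be done
None
```

I ran the closed fingertips once clockwise round the rim from the lug back to the lug with a dip of about 3 mm, raised the hand clear and handed the job in at 13.6 s; no verdict came back.

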